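Seal the light-curing chamber: sprung lid down, latch knob turned until its clutch clicks

ROBOT

A 6-joint arm with a two-finger parallel gripper is mounted at the origin on the work surface. World frame = base frame: x ahead of the robot, y to its left, z up, the work surface at z = 0. Lengths are in m, angles in rad, forces in N, time in s.
With the tool pointing down it reaches from about 0.35 to 0.875 m from the base axis. Payload 4.2 kg.
Tool frame: the origin (TCP) lies at the very end of the fingers, on their centre line; the grasp point (between the pads) lies 19 mm behind it; x points along the fingers, y is the direction in which the jaws open and shut, and the axes are right-handed (so a half turn about x gives the same grasp; the last joint's range is limited). The gripper opens to 85 mm and grips with 20 to 120 N. Pads are 22 mm wide; open, the fingers measure 114 mm over their backs; the gripper's body (76 mm by 85 mm) begins 54 mm behind the grasp point. The pads swing forward as they close: fully open they stand 13 mm farther back than shut.
Start: joints at [-0.848, 0.385, 0.008, 0, -1.194, -0.259], TCP at [0.28, -0.559, 0.231] pointing down, gripper open.
Joint ranges: [-3.14, 3.14], [-1.21, 2.06], [-1.07, 1.41], [-3.16, 2.05], [-2.99, -0.16], [-3.1, 3.1]. Speed limits (rad/s): [2.79, 2.79, 3.14, 3.14, 3.14, 3.14].

INTERFACE

Orientations are given as a rotation vector (axis times angle).
In Python, from rig import read_state, imaging, manip gives the robot as it stands.
- The arm moves only by the tool play_rows, never from a script. Its argument "deltas" is a list of rows, each a list of 2 entries, a list of its own where there are three numbers: the shift along the world's x, y, z in m, then the turn, a rotation vector about the world's x, y, z in degrees. A call has 1 to 10 rows; each row shifts and turns the pose as measured when the row begins; what a row does not reach is not made up. A row lasts 1/10 s, in which the tool goes at most 50 mm and 8.59 degrees, less where a joint would pass 70% of its speed; a pose out of reach is approached as far as the arm can. A call with a gripper value outside its range is refused whole. "claw" is the finger opening in m, from 0 to 0.0854, set as the call begins (left out, the last holds). The fingers move at their own pace and stop on an object; "newtons" is the grip in N (left out, the last holds). Time passes only in rows, so rows that do not move let the fingers close. It gives the time, the measured TCP pose, the force and the opening at its end, in the units of the state.
- read_state(): the state, without advancing time (a new reading comes with each control period).
- imaging.read_camera(name): name is "scene" or "top" or "wrist"; returns a dict with "color" (384x512x3 uint8, red, green, blue), "K" (3x3 intrinsics, pixels), "k1" (the pictures are not rectified: a ray, as slopes to the right and down, at radius r is drawn at 1 + k1 r^2 times it, then the intrinsics apply), "extrinsics" (4x4, takes a point from camera to world coordinates); the wrist camera has in their place "T_tool_cam" (4x4, takes a point from camera to tool coordinates, whose origin is the TCP and whose axes are the tool frame's). Camera axes: x right, y down, z forward; pixel columns grow to the right and rows downward; lengths in m; the calibration is good to about 2 mm. A picture is of the moment at which its call begins: read the wrist's pose just before it. There is no depth.
- manip.close_job(): hands the job in, once; it reports no verdict.
The state is a dict: "time": time; "q": joint angles; "qd": joint speeds; "effort": joint torques, N m; "position": TCP position; "orientation": TCP orientation; "contact_force": force on the tool from outside, world axes, zero at the start; "moment": the same for the moment, N m; "opening": finger opening in m.
Only numpy, scipy, OpenCV 4.12 (cv2) and the standard library are available. Lean on these libraries where they do the work, as an engineer would, in place of code of your own. Each camera call takes 0.05 s, during which the arm holds its last target. There are 200 camera calls.

TASK

The printed models are loaded in the curing chamber and its sprung lid is standing open. Press the lid fully shut and, holding it there against its spring, turn the round latch knob on the lid clockwise until the latch inside holds the lid, then regrip and go on turning clockwise until the knob's slip clutch has clicked at least twice. Let go with the lid sealed, and do not disturb the other things on the bench.

Things in the scene. Friction and masses are not known exactly. Their poses are not given: they have to be found in the camera images.
- chamber: White box-shaped light-curing chamber, fixed to the bench: 260 mm deep (own x), 280 mm wide (y), 150 mm high to the top of the shut lid. Origin: centre of its underside, on the bench top; z up. Its -x side is the front (three grey buttons, dark blank display), roughly towards the robot. The lid's hinge line runs along y at the back, at x = +125, z = 126 mm in this frame.
- lid (a joint): Lid hinge (rad): 0 = fully shut on the gasket, 0.42 = standing open at its stop, front edge raised. A torsion spring throws it open: about 1.3 N m net holds it shut, a push of 6 to 7 N straight down beside the knob (2 to 3 N when open). Unlatched and let go, it springs open.
- lid_front (a point): Middle of the upper front edge of the lid, moving with it: when shut at (-130, 0, 150) mm in the chamber frame. The lid is a white slab 260 x 280 mm, 26 mm thick, with a dark amber window in its rear half. Its only grip is the latch knob near the front edge.
- knob_mid (a point): Point on the latch knob's axis, 27 mm above the lid's top face; when shut at (-75, 0, 177) mm in the chamber frame, 200 mm in front of the hinge line. Its z axis is the knob's axis, square to the lid; it moves and tilts with the lid, x and y turn with the knob.
- knob_top (a point): Centre of the knob's top, 46 mm above the lid. The only knob on the lid: round, black, fluted, 48 mm diameter, gripped 8 to 46 mm above the lid, bright disc and white line on top. Under it a flat grey disc (68 mm, 2 mm thick) turns with the latch shaft. The lid is flat and clear for 50 mm all round the axis: fingertips may stand and press on it on both sides of the knob.
- latch_shaft (a joint): Angle of the latch shaft and its pawl under the lid (rad), growing clockwise seen from above. 0 = pawl aside, 1.75 = end stop, pawl pointing to the front under the keeper. Starts between 0 and 0.3. It follows the knob up to the end stop, takes 0.15 to 0.25 N m and stays where it is left.
- keeper (a point): The keeper: a steel lip inside the front wall, hidden when shut, at (-109, 0, 107) mm in the chamber frame. The lid can be shut only with latch_shaft below 0.6. The pawl passes under the keeper only while the lid is held within 2 mm of shut; from 1.1 rad it holds the lid when let go (up to 3 mm high), and towards 1.75 its cam draws the lid down.
- knob (a joint): Slip of the clutch: turn of the knob relative to the latch shaft (rad), clockwise from above; 0 at the start and until the shaft is at its end stop. Then the clutch slips at 0.3 to 0.5 N m with a ripple, a click every 30 degrees (at 0.26, 0.79 rad ..). More clicks do no harm. Start to second click: 2.3 to 2.6 rad of clockwise turn in all, so two or more grasps.
- resin_bottle: Bystander: closed grey resin bottle with a paper band, 72 mm diameter, 170 mm tall, standing beside the chamber; origin at the centre of its foot.
- build_platform: Bystander: spare printer build platform, aluminium plate 130 x 85 mm with a black block and bar on it, 50 mm high, beside the chamber; origin at the centre of its underside.
- model_tray: Bystander: low white open tray 120 x 95 x 28 mm with two printed dental arches, beside the chamber; origin at the centre of its underside.
- scraper: Bystander: flat scraper 200 mm long, lying on the bench in front of the chamber; origin near its middle.

How it is judged:
On the way, in this order (a step that is already met when the one before it is completed fails the run):
1. the lid is pressed shut with its latch still open (value of joint lid below 0.02 rad and value of joint latch_shaft below 0.9 rad), for 0.1 s.
2. the latch is turned under its keeper with the lid held shut (value of joint lid below 0.03 rad and value of joint latch_shaft above 1.1 rad), for 0.1 s.
3. the latch is fully home and the clutch has clicked twice (value of joint lid below 0.02 rad and value of joint latch_shaft above 1.6 rad and value of joint knob above 0.82 rad), for 0.1 s.
At the end, for the whole second after the job is handed in: The lid is shut (within 0.02 rad, 5 mm at its front edge), held by the latch at its end (shaft past 1.6 of 1.75 rad), the knob's clutch has slipped by at least two clicks (0.82 rad or more), and the lid is at rest (all of step 3 and velocity of joint lid below 0.05 rad/s); the robot touches nothing.
It fails at once if a bystander (bottle, build platform, tray or scraper) is pushed more than 30 mm or knocked over (distance of any of resin_bottle, build_platform, model_tray, scraper from where it was at the start of the episode above 0.03 m or angle between any of resin_bottle, build_platform, model_tray, scraper's own z axis and vertical above 0.5 rad).
It also fails if it takes over 54 s, if anything falls off the work surface, if the arm or the gripper's body presses on something with over 40 N, if the wrist force passes 120 N, or if a joint passes its speed limit or range.

## Working session

There is one attempt and no reset: what is moved stays moved. The work goes in short steps, Python scripts to look and compute and a tool call to move; the robot and the scene stay as the last step left them, time stands still between calls to the robot, and variables do not carry over. Pictures are saved under pics/ and viewed, about 8 in all and at most 12, crops included, and the job is handed in when it is done.

Besides the shell and the picture viewer there is one more tool, called after "Request:" as name([rows], argument=value, ...), one row to a line, values as JSON. play_rows: Moves the arm, as the interface text tells. Its arguments: {"type":"object","properties":{"deltas":{"type":"array"},"claw":{"type":"number"},"newtons":{"type":"number"}},"required":["deltas"]}

```bash
mkdir -p pics; ls
python3 - <<'E'
from rig import read_state, imaging
import cv2
s=read_state();print(s)
for n in("scene","top"):
    d=imaging.read_camera(n);cv2.imwrite(f"pics/{n}0.png",cv2.cvtColor(d["color"],cv2.COLOR_RGB2BGR));print(n,d["K"],d["k1"],d["extrinsics"])
E
```

```text
pics
{'time': 0.0, 'q': array([-8.48394803e-01,  3.85606213e-01,  6.62994334e-03, -4.84298440e-04,
       -1.19401442e+00, -2.58601184e-01]), 'qd': array([ 4.16826355e-04,  2.63844837e-04, -1.40329110e-04,  8.83001278e-05,
       -3.76298668e-04,  9.30704925e-04]), 'effort': array([ 2.42714596e-03, -3.92289519e+01,  1.88401508e+01,  4.18636590e+00,
       -4.67875347e-03, -2.77917870e-06]), 'position': array([ 0.27934801, -0.5584467 ,  0.23019541]), 'orientation': array([-0.36186862,  1.54069183,  0.36526736]), 'contact_force': array([-0.17131115, -0.50750787,  0.1627957 ]), 'moment': array([ 0.02094731, -0.04665809,  0.05804936]), 'opening': 0.08532838567455071}
scene [[382.48089301   0.         261.72092453]
 [  0.         382.48089301 193.42456429]
 [  0.           0.           1.        ]] -0.08854568201523541 [[-0.5229261   0.80591887 -0.27756632  0.76467583]
 [ 0.85236983  0.49299118 -0.17442871  0.18311148]
 [-0.00373764 -0.32780248 -0.94473889  0.94142357]
 [ 0.          0.          0.          1.        ]]
top [[387.7384093    0.         253.11585299]
 [  0.         387.7384093  187.99434765]
 [  0.           0.           1.        ]] 0.04504826947645243 [[-0.01678968 -0.98036828  0.19645902  0.35504385]
 [-0.99936844  0.02260879  0.0274147   0.01203767]
 [-0.0313182  -0.19587466 -0.98012871  1.07915507]
 [ 0.          0.          0.          1.        ]]
```

View pics/scene0.png

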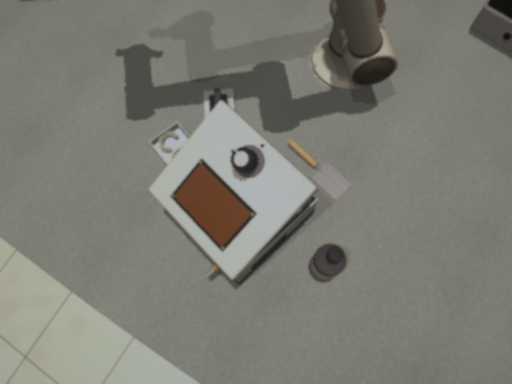

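View pics/top0.png

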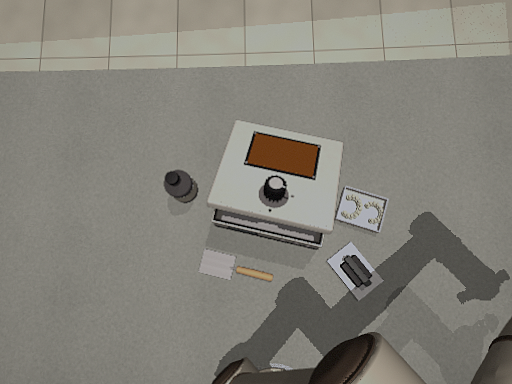

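Scene view: white lid with corners near (221,103), (316,187), (236,276), (151,188) and the bright knob top near (240,158). Top view: corners near (237,122), (343,142), (333,231), (208,205) and the knob top near (276,184). Next I refine these and triangulate.

```bash
cat > h.py <<'E'
import numpy as np, cv2
from scipy.optimize import least_squares
from scipy.spatial.transform import Rotation as R
def ray(d,uv,T=None):
    T=d["extrinsics"] if T is None else T
    p=cv2.undistortPoints(np.array([[uv]],float),d["K"],np.array([d["k1"],0,0,0,0.]))[0,0]
    v=T[:3,:3]@np.array([*p,1]); return T[:3,3],v/np.linalg.norm(v)
def tri(a,b):
    (o1,v1),(o2,v2)=a,b
    s=np.linalg.lstsq(np.c_[v1,-v2],o2-o1,rcond=None)[0]
    p,q=o1+s[0]*v1,o2+s[1]*v2
    return (p+q)/2,np.linalg.norm(p-q)
def tool(s):
    T=np.eye(4);T[:3,:3]=R.from_rotvec(s["orientation"]).as_matrix();T[:3,3]=s["position"];return T
E
python3 - <<'E'
from h import *
from rig import imaging
D={}
C={"scene":[(221,103),(316,187),(236,276),(151,188)],"top":[(333,231),(208,205),(237,122),(343,142)]}
K={"scene":(240,158),"top":(276,184)}
for n in C:
    d=imaging.read_camera(n);im=d["color"];hsv=cv2.cvtColor(im,cv2.COLOR_RGB2HSV)
    m=((hsv[...,2]>150)&(hsv[...,1]<50)).astype(np.uint8)
    print(n,im[170,245],im[K[n][1],K[n][0]])
    cs,_=cv2.findContours(m,0,2);c=max([c for c in cs if cv2.pointPolygonTest(cv2.convexHull(c),C[n][0],True)>-8],key=cv2.contourArea)
    # 4 side lines from contour points near each approximate edge
    pts=c[:,0].astype(float);L=[]
    for i in range(4):
        a,b=np.array(C[n][i],float),np.array(C[n][(i+1)%4],float);e=(b-a)/np.linalg.norm(b-a)
        t=(pts-a)@e;dd=(pts-a)@[-e[1],e[0]];q=pts[(abs(dd)<4)&(t>8)&(t<np.linalg.norm(b-a)-8)]
        vx,vy,x,y=cv2.fitLine(q.astype(np.float32),cv2.DIST_HUBER,0,.01,.01).ravel();L.append(np.cross([x,y,1],[x+vx,y+vy,1]))
    P=[]
    for i in range(4):
        z=np.cross(L[i-1],L[i]);P.append(z[:2]/z[2])
    print(np.round(P,1))
    u,v=K[n];w=((hsv[v-14:v+15,u-14:u+15,2]>190)).astype(np.uint8)
    nl,lab,st,ce=cv2.connectedComponentsWithStats(w);print([(st[i],np.round(ce[i]+[u-14,v-14],1)) for i in range(1,nl)])
    D[n]=(d,P)
    cv2.imwrite(f"pics/k_{n}.png",cv2.resize(cv2.cvtColor(im[v-35:v+35,u-45:u+45],cv2.COLOR_RGB2BGR),None,fx=4.4,fy=4.4,interpolation=2))
a,b=cv2.imread("pics/k_scene.png"),cv2.imread("pics/k_top.png");cv2.imwrite("pics/k.png",np.hstack([a,b]))
X=[]
for i in range(4):
    p,e=tri(ray(D["scene"][0],D["scene"][1][i]),ray(D["top"][0],D["top"][1][i]));X.append(p);print(np.round(p,4),round(e,4))
X=np.array(X);print("sides",np.linalg.norm(X-np.roll(X,-1,0),axis=1))
E
```

```text
scene [37 37 36] [173 176 172]
[[221.   99.4]
 [315.8 186.7]
 [232.3 278.2]
 [147.9 188.7]]
[]
top [172 175 169] [173 168 165]
[[331.3 230.4]
 [207.1 201.4]
 [235.8 119.7]
 [343.1 141.8]]
[]
[ 0.4262 -0.1291  0.2468] 0.0004
[0.4943 0.1367 0.2466] 0.0008
[0.7201 0.0802 0.1456] 0.0019
[ 0.6541 -0.1873  0.1453] 0.0014
sides [0.27438359 0.25376611 0.27545713 0.25615366]
```

View pics/k.png

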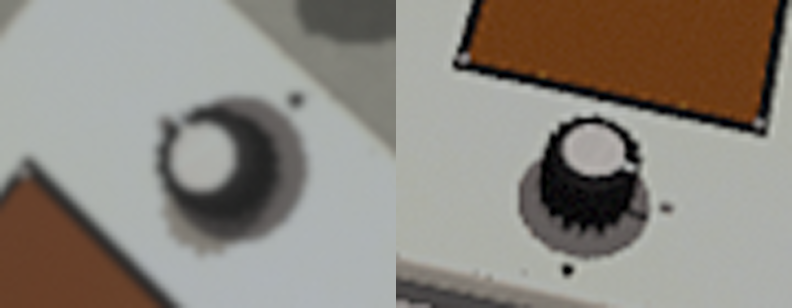

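Corner geometry agrees (sides 274/255 mm with rounded edges, tilt about 0.41 rad, yaw about -14.2°). Next, triangulate the knob top at scene (240.5,158.3) and top (275.6,182.2), and work out the approach.

Run:
```python
from h import *
from rig import imaging,read_state
d={n:imaging.read_camera(n) for n in("scene","top")}
p,e=tri(ray(d["scene"],(240.5,158.3)),ray(d["top"],(275.6,182.2)));print("knobtop",p,e)
yaw=-.248;ex=np.array([np.cos(yaw),np.sin(yaw)]);c=np.array([.5536,-.0198])
print("pred open knobtop",c-.029*ex,"shut knob",c-.075*ex)
s=read_state();M=tool(s)[:3,:3];print(M.round(3),s["q"][[0,5]])
for sg in(1,-1):
    y=sg*np.array([-np.sin(yaw),np.cos(yaw),0]);x=np.array([0,0,-1.]);G=np.c_[x,y,np.cross(x,y)]
    print(sg,np.degrees(R.from_matrix(G@M.T).as_rotvec()).round(2))
```

```text
knobtop [ 0.52831422 -0.01307372  0.27105957] 0.0008057481712391286
pred open knobtop [ 0.52548725 -0.0126815 ] shut knob [ 0.4808946  -0.00139008]
[[-0.    -0.447  0.894]
 [ 0.001  0.894  0.447]
 [-1.     0.001 -0.   ]] [-0.84835792 -0.25862332]
1 [-4.000e-02 -1.000e-02 -4.078e+01]
-1 [ 1.0000e-02 -5.0000e-02  1.3922e+02]
```

Request:
play_rows([
  [[0, 0, 0.045], [0, 0, 0]],
  [[0, 0, 0.045], [0, 0, 0]],
  [[0, 0, 0.045], [0, 0, 8]],
  [[0.014, 0.034, 0.02], [0, 0, 8]],
  [[0.014, 0.034, 0], [0, 0, 8]],
  [[0.014, 0.034, 0], [0, 0, 8]],
  [[0.014, 0.034, 0], [0, 0, 8]],
  [[0.014, 0.034, 0], [0, 0, 8]],
  [[0.014, 0.034, 0], [0, 0, 8]],
  [[0.014, 0.034, 0], [0, 0, 8]],
], claw=0.0854)

```text
time: 1.3
position: [0.3765, -0.3136, 0.3885]
orientation: [-1.245, 1.196, 1.244]
contact_force: [0.7, -0.4, 0.2]
opening: 0.0854
```

Request:
play_rows([
  [[0.014, 0.034, 0], [0, 0, 8]],
  [[0.014, 0.034, 0], [0, 0, 8]],
  [[0.014, 0.034, 0], [0, 0, 8]],
  [[0.014, 0.034, 0], [0, 0, 8]],
  [[0.014, 0.034, 0], [0, 0, 8]],
  [[0.014, 0.034, 0], [0, 0, 8]],
  [[0.014, 0.034, 0], [0, 0, 8]],
  [[0.014, 0.034, 0], [0, 0, 8]],
  [[0.014, 0.034, 0], [0, 0, 8]],
  [[0.002, 0.002, 0], [0, 0, 0]],
])

```text
time: 2.3
position: [0.5066, 0.0116, 0.3895]
orientation: [-2.121, 0.222, 2.105]
contact_force: [-0.5, 1.0, -0.7]
opening: 0.0851
```

```bash
cat > st.py <<'E'
from h import *
from rig import read_state
s=read_state();M=tool(s)[:3,:3];yaw=-.248
y=-np.array([-np.sin(yaw),np.cos(yaw),0]);x=np.array([0,0,-1.]);G=np.c_[x,y,np.cross(x,y)]
print("t",s["time"],"pos",s["position"].round(4),"F",s["contact_force"].round(1),"M",s["moment"].round(2),"q",s["q"].round(2),"op",round(s["opening"],4),"to ref",np.degrees(R.from_matrix(G@M.T).as_rotvec()).round(2))
E
python3 st.py
```

```text
t 2.3 pos [0.5066 0.0116 0.3895] F [-0.5  1.  -0.7] M [0.02 0.07 0.02] q [ 0.35  0.1   0.02  0.   -1.48  1.02] op 0.0851 to ref [ 0.16  0.43 -2.32]
```

Request:
play_rows([
  [[-0.001, -0.019, 0], [0, 0, -2.3]],
  [[0, 0, -0.02], [0, 0, 0]],
  [[0, 0, -0.03], [0, 0, 0]],
  [[0, 0, -0.03], [0, 0, 0]],
  [[0, 0, -0.03], [0, 0, 0]],
  [[0, 0, -0.01], [0, 0, 0]],
  [[0, 0, 0], [0, 0, 0]],
])

```text
time: 3.0
position: [0.505, -0.0088, 0.2675]
orientation: [-2.1, 0.266, 2.076]
contact_force: [-0.2, 1.2, 0.4]
opening: 0.085
```

```bash
python3 st.py
python3 - <<'E'
from rig import imaging
import cv2,numpy as np
o=[]
for n in("top","wrist"):
    d=imaging.read_camera(n);o.append(cv2.cvtColor(d["color"],cv2.COLOR_RGB2BGR))
a=cv2.resize(o[0][110:260,180:360],None,fx=2.5,fy=2.5);b=o[1][:375,::1];b=cv2.resize(b,(350,262))
b=cv2.copyMakeBorder(b,0,375-262,0,0,0);cv2.imwrite("pics/a1.png",np.hstack([a,b]))
E
```

```text
t 3.0 pos [ 0.505  -0.0088  0.2675] F [-0.2  1.2  0.4] M [0.01 0.03 0.06] q [ 0.31  0.15 -0.23  0.01 -1.18  1.01] op 0.085 to ref [0.17 0.65 0.24]
```

View pics/a1.png

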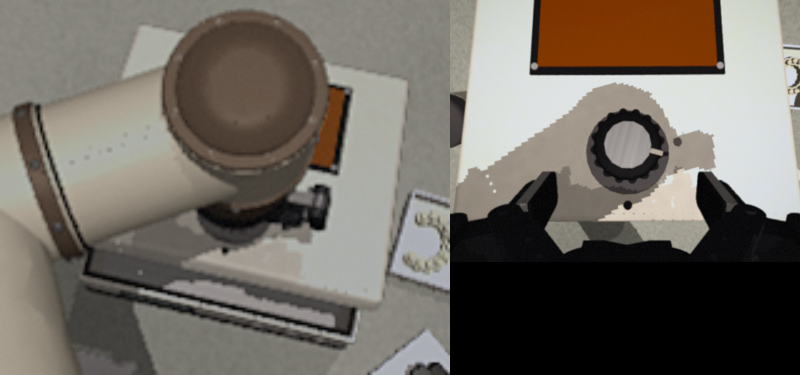

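The wrist view shows the knob (crop x about 628) centred between the fingers (548 and 706), and the top view shows the fingers above the lid. I go on down.

Request:
play_rows([
  [[0, 0, -0.02], [0, 0, 0]],
  [[0, 0, -0.015], [0, 0, 0]],
  [[0, 0, -0.008], [0, 0, 0]],
  [[0, 0, -0.008], [0, 0, 0]],
  [[-0.001, 0, -0.008], [0, 0, 0]],
  [[-0.001, 0, -0.008], [0, 0, 0]],
])

```text
time: 3.7
position: [0.5111, -0.0078, 0.2113]
orientation: [-2.125, 0.257, 2.046]
contact_force: [-1.1, 0.4, 4.0]
opening: 0.0854
```

Request:
play_rows([
  [[-0.006, 0.001, -0.01], [0, 0, 0]],
  [[-0.006, 0.001, -0.01], [0, 0, 0]],
  [[-0.005, 0.001, -0.01], [0, 0, 0]],
  [[-0.004, 0.001, -0.01], [0, 0, 0]],
])

```text
time: 4.1
position: [0.4962, -0.0038, 0.1748]
orientation: [-2.146, 0.251, 2.028]
contact_force: [-0.2, -3.1, 5.3]
opening: 0.0852
```

```bash
python3 st.py
```

```text
t 4.1 pos [ 0.4962 -0.0038  0.1748] F [-0.2 -3.1  5.3] M [-0.82 -0.05  0.01] q [ 0.33  0.19 -0.43  0.02 -0.89  0.98] op 0.0852 to ref [ 0.03  3.23 -0.14]
```

Request:
play_rows([
  [[-0.004, 0.0, -0.01], [0, 1.6, 0]],
  [[-0.003, 0.0, -0.01], [0, 1.6, 0]],
  [[-0.003, 0.0, -0.01], [0, 0.5, 0]],
])

```text
time: 4.4
position: [0.4889, -0.0023, 0.1465]
orientation: [-2.088, 0.254, 2.095]
contact_force: [1.2, 0.5, 6.0]
opening: 0.0852
```

```bash
python3 st.py
```

```text
t 4.4 pos [ 0.4889 -0.0023  0.1465] F [1.2 0.5 6. ] M [-0.05 -0.32 -0.06] q [ 0.33  0.24 -0.44 -0.   -0.89  1.  ] op 0.0852 to ref [-0.11 -0.15 -0.28]
```

Request:
play_rows([
  [[-0.003, 0.0, -0.006], [0, 0, 0]],
  [[-0.003, 0.0, -0.005], [0, 0, 0]],
  [[-0.001, 0.0, -0.004], [0, 0, 0]],
  [[0, 0.0, -0.004], [0, 0, 0]],
])

```text
time: 4.8
position: [0.4875, -0.0019, 0.1367]
orientation: [-2.102, 0.251, 2.089]
contact_force: [-13.0, 4.2, 33.2]
opening: 0.0851
```

```bash
python3 st.py
```

```text
t 4.8 pos [ 0.4875 -0.0019  0.1367] F [-13.    4.2  33.2] M [ 1.06  3.84 -0.41] q [ 0.33  0.25 -0.46  0.   -0.86  1.  ] op 0.0851 to ref [ 0.09  0.36 -0.58]
```

Request:
play_rows([
  [[-0.003, 0.0, -0.001], [0, 0, 0]],
  [[-0.003, 0.0, -0.001], [0, 0, 0]],
])

```text
time: 5.0
position: [0.4859, -0.0013, 0.1389]
orientation: [-2.115, 0.245, 2.078]
contact_force: [3.2, -1.6, 4.8]
opening: 0.0852
```

```bash
python3 st.py
```

```text
t 5.0 pos [ 0.4859 -0.0013  0.1389] F [ 3.2 -1.6  4.8] M [-0.52 -0.92  0.13] q [ 0.34  0.24 -0.47  0.01 -0.85  0.99] op 0.0852 to ref [ 0.04  1.02 -0.78]
```

Request:
play_rows([
  [[-0.003, 0.0, -0.002], [0, 0.8, 0.6]],
  [[-0.001, 0.0, -0.002], [0, 0, 0]],
], claw=0.066, newtons=40)

```text
time: 5.2
position: [0.4873, -0.0015, 0.1434]
orientation: [-2.124, 0.232, 2.089]
contact_force: [-2.0, -1.5, 15.0]
opening: 0.0663
```

```bash
python3 st.py
```

```text
t 5.2 pos [ 0.4873 -0.0015  0.1434] F [-2.  -1.5 15. ] M [-0.34  0.67 -0.04] q [ 0.34  0.23 -0.46  0.01 -0.86  1.01] op 0.0663 to ref [ 0.17  0.93 -1.69]
```

Request:
play_rows([
  [[-0.004, 0.0, -0.001], [0, 1, 1.5]],
  [[-0.002, 0.0, -0.001], [0, 0, 0]],
  [[-0.001, 0.0, -0.002], [0, 0, 0]],
], claw=0.04, newtons=60)

```text
time: 5.5
position: [0.4862, -0.0043, 0.1477]
orientation: [-2.141, 0.205, 2.111]
contact_force: [-1.2, 3.8, 10.2]
opening: 0.047
```

```bash
python3 st.py
```

```text
t 5.5 pos [ 0.4862 -0.0043  0.1477] F [-1.2  3.8 10.2] M [2.1  0.63 0.12] q [ 0.33  0.23 -0.46  0.01 -0.87  1.04] op 0.047 to ref [ 0.41  0.76 -3.53]
```

Request:
play_rows([
  [[-0.001, 0.001, -0.002], [0, 0.5, -6]],
  [[0, 0, -0.002], [0, 0, -8]],
  [[0, 0, -0.002], [0, 0, -8]],
  [[0, 0, -0.002], [0, 0, -8]],
])

```text
time: 5.9
position: [0.4854, -0.0057, 0.1477]
orientation: [-1.809, 0.694, 1.797]
contact_force: [-6.2, -1.7, 16.3]
opening: 0.047
```

```bash
python3 st.py
```

```text
t 5.9 pos [ 0.4854 -0.0057  0.1477] F [-6.2 -1.7 16.3] M [0.44 1.41 0.34] q [ 0.33  0.23 -0.45  0.02 -0.89  0.5 ] op 0.047 to ref [ 0.65  0.28 27.33]
```

Request:
play_rows([
  [[0, 0, -0.002], [0, 0, -8]],
  [[0, 0, -0.002], [0, 0, -8]],
  [[0, 0, -0.002], [0, 0, -8]],
  [[0, 0, -0.002], [0, 0, -8]],
  [[0, 0, -0.002], [0, 0, -8]],
  [[0, 0, -0.002], [0, 0, -8]],
  [[0, 0, -0.002], [0, 0, -8]],
  [[0, 0, -0.002], [0, 0, -8]],
])

```text
time: 6.7
position: [0.482, -0.0068, 0.1476]
orientation: [-0.985, 1.351, 0.983]
contact_force: [-9.3, 1.8, 17.0]
opening: 0.0468
```

```bash
python3 st.py
```

```text
t 6.7 pos [ 0.482  -0.0068  0.1476] F [-9.3  1.8 17. ] M [0.53 1.59 0.5 ] q [ 0.33  0.23 -0.45  0.01 -0.9  -0.64] op 0.0468 to ref [ 8.400e-01 -1.000e-02  9.324e+01]
```

Request:
play_rows([
  [[0, 0, -0.002], [0, 0, -8]],
  [[0, 0, -0.002], [0, 0, -8]],
  [[0, 0, -0.002], [0, 0, -8]],
])

```text
time: 7.0
position: [0.4808, -0.0062, 0.1476]
orientation: [-0.656, 1.483, 0.657]
contact_force: [-6.9, 3.9, 15.9]
opening: 0.0468
```

```bash
python3 st.py
```

```text
t 7.0 pos [ 0.4808 -0.0062  0.1476] F [-6.9  3.9 15.9] M [0.46 1.33 0.63] q [ 0.33  0.23 -0.45  0.   -0.9  -1.06] op 0.0468 to ref [  0.87  -0.14 117.73]
```

Request:
play_rows([
  [[0, 0, 0.002], [0, 0, 0]],
  [[0, 0, 0.002], [0, 0, 0]],
  [[0.002, 0.002, 0.004], [0, 0, 0]],
], claw=0.0854)

```text
time: 7.3
position: [0.4799, -0.0042, 0.154]
orientation: [-0.653, 1.489, 0.659]
contact_force: [-0.1, -0.3, -0.3]
opening: 0.0848
```

```bash
python3 st.py
python3 - <<'E'
from rig import imaging
import cv2,numpy as np
o=[]
for n in("scene","wrist"):
    d=imaging.read_camera(n);o.append(cv2.cvtColor(d["color"],cv2.COLOR_RGB2BGR))
a=cv2.resize(o[0][80:290,130:340],(375,375));b=cv2.resize(o[1],(420,315))
b=cv2.copyMakeBorder(b,0,60,0,0,0);cv2.imwrite("pics/a2.png",np.hstack([a,b]))
E
```

```text
t 7.3 pos [ 0.4799 -0.0042  0.154 ] F [-0.1 -0.3 -0.3] M [-0.02 -0.08  0.04] q [ 0.33  0.22 -0.44 -0.   -0.93 -1.06] op 0.0848 to ref [  1.24  -0.41 117.83]
```

View pics/a2.png

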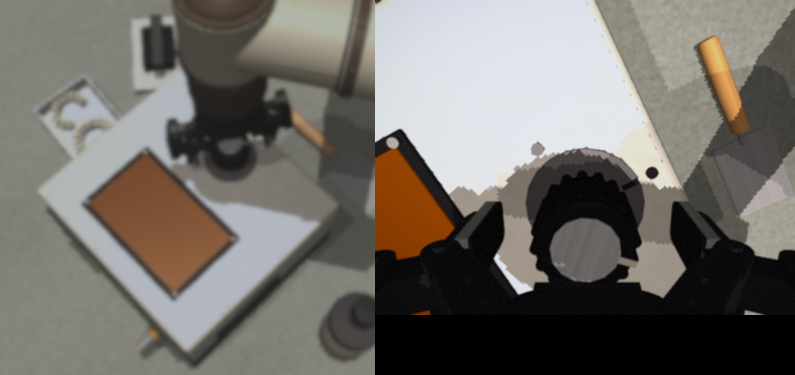

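The wrist view shows the disc's black mark pointing at the front dot, so the shaft is at its end. The lid is down with no force on it, and the knob's white line already leads the mark. Next I rotate back and regrip.

Request:
play_rows([
  [[0.002, 0, 0], [0, 0, 8]],
  [[0.001, 0, 0], [0, 0, 8]],
  [[0, 0, 0], [0, 0, 8]],
  [[0, 0, 0], [0, 0, 8]],
  [[0, 0, 0], [0, 0, 8]],
  [[0, 0, 0], [0, 0, 8]],
  [[0, 0, 0], [0, 0, 8]],
  [[0, 0, 0], [0, 0, 8]],
  [[0, 0, 0], [0, 0, 8]],
  [[0, 0, 0], [0, 0, 8]],
])

```text
time: 8.4
position: [0.4828, -0.0042, 0.1499]
orientation: [-1.729, 0.802, 1.72]
contact_force: [-0.3, -0.1, 0.2]
opening: 0.0855
```

```bash
python3 st.py
```

```text
t 8.4 pos [ 0.4828 -0.0042  0.1499] F [-0.3 -0.1  0.2] M [ 0.02 -0.04  0.04] q [ 0.34  0.23 -0.46  0.03 -0.9   0.36] op 0.0855 to ref [ 1.37  0.1  34.45]
```

Well centred. I close here, slightly higher, then turn on.

Request:
play_rows([
  [[0, 0, 0.003], [0, 0, 8]],
  [[0, 0, 0.001], [0, 0, 8]],
  [[0, 0, 0], [0, 0, 0]],
  [[0, 0, 0], [0, 0, 0]],
  [[0, 0, 0], [0, 0, 0]],
], claw=0.04, newtons=70)

```text
time: 8.9
position: [0.4823, -0.004, 0.153]
orientation: [-1.918, 0.574, 1.907]
contact_force: [-1.5, -0.1, 2.1]
opening: 0.0466
```

Request:
play_rows([
  [[0, 0, 0], [0, 0, -8]],
  [[0, 0, 0], [0, 0, -8]],
  [[0, 0, 0], [0, 0, -8]],
  [[0, 0, 0], [0, 0, -8]],
])

```text
time: 9.3
position: [0.4823, -0.0037, 0.153]
orientation: [-1.521, 1.001, 1.524]
contact_force: [-1.7, 0.2, 2.4]
opening: 0.0468
```

```bash
python3 st.py
```

```text
t 9.3 pos [ 0.4823 -0.0037  0.153 ] F [-1.7  0.2  2.4] M [0.32 0.21 0.45] q [ 0.34  0.23 -0.44  0.02 -0.92  0.08] op 0.0468 to ref [ 1.39 -0.27 51.28]
```

Turning with Mz at 0.45, the clutch torque. I continue well past two clicks.

Request:
play_rows([
  [[0, 0, 0], [0, 0, -8]],
  [[0, 0, 0], [0, 0, -8]],
  [[0, 0, 0], [0, 0, -8]],
  [[0, 0, 0], [0, 0, -8]],
  [[0, 0, 0], [0, 0, -8]],
  [[0, 0, 0], [0, 0, -8]],
  [[0, 0, 0], [0, 0, -8]],
  [[0, 0, 0], [0, 0, -8]],
])

```text
time: 10.1
position: [0.4825, -0.0032, 0.153]
orientation: [-0.639, 1.492, 0.66]
contact_force: [-0.9, 0.0, -0.4]
opening: 0.0468
```

```bash
python3 st.py
```

```text
t 10.1 pos [ 0.4825 -0.0032  0.153 ] F [-0.9  0.  -0.4] M [0.14 0.1  0.35] q [ 0.32  0.23 -0.42 -0.01 -0.93 -1.06] op 0.0468 to ref [  1.26  -1.09 118.29]
```

Request:
play_rows([
  [[0, 0, 0], [0, 0, 0]],
  [[0, 0, 0], [0, 0, 0]],
  [[0, 0, 0.003], [0, 0, 0]],
  [[0, 0, 0.003], [0, 0, 0]],
  [[0, 0, 0.005], [0, 0, 0]],
], claw=0.0854)

```text
time: 10.6
position: [0.4818, -0.0037, 0.163]
orientation: [-0.64, 1.496, 0.662]
contact_force: [0.1, 0.5, 0.1]
opening: 0.0853
```

Request:
play_rows([
  [[0, 0, 0.02], [0, 0, 0]],
  [[0, 0, 0.04], [0, 0, 0]],
  [[0, 0, 0.04], [0, 0, 0]],
  [[0, 0, 0.04], [0, 0, 0]],
  [[-0.02, -0.04, 0.02], [0, 0, 0]],
  [[-0.02, -0.04, 0], [0, 0, 0]],
  [[-0.02, -0.04, 0], [0, 0, 0]],
  [[-0.02, -0.04, 0], [0, 0, 0]],
  [[-0.02, -0.04, 0], [0, 0, 0]],
  [[0, 0, 0], [0, 0, 0]],
])

```text
time: 11.6
position: [0.3767, -0.21, 0.3359]
orientation: [-0.653, 1.486, 0.663]
contact_force: [0.8, 0.3, 0.6]
opening: 0.0854
```

```bash
python3 st.py
python3 - <<'E'
from rig import imaging
import cv2,numpy as np
o=[cv2.cvtColor(imaging.read_camera(n)["color"],cv2.COLOR_RGB2BGR) for n in("scene","top")]
a=cv2.resize(o[0][80:290,140:350],(400,400));b=cv2.resize(o[1][100:300,160:400],(400,333))
cv2.imwrite("pics/a3.png",np.hstack([a,cv2.copyMakeBorder(b,0,67,0,0,0)]))
E
```

```text
t 11.6 pos [ 0.3767 -0.21    0.3359] F [0.8 0.3 0.6] M [ 0.04 -0.09  0.02] q [-0.13 -0.01 -0.23  0.   -1.37 -0.6 ] op 0.0854 to ref [  1.05  -0.57 117.66]
```

View pics/a3.png

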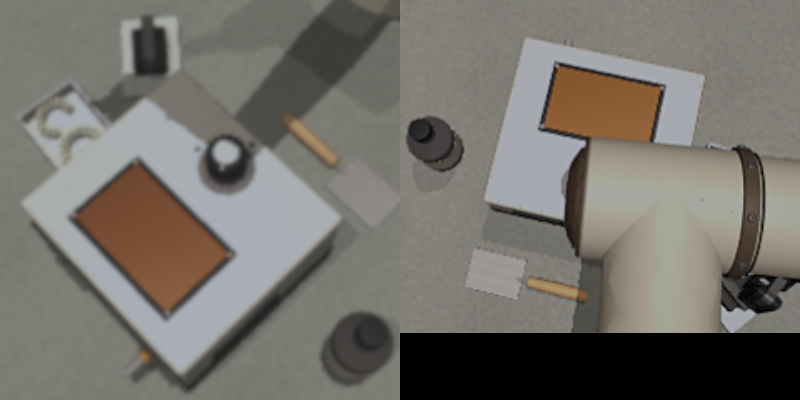

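Both views show the lid lying flat and shut with the bystanders in place. I check the knob's white line: at the start it pointed up and slightly left in the scene view. A turn of about 220° should leave it pointing down.

Run:
```python
from rig import imaging
import cv2
o=cv2.cvtColor(imaging.read_camera("scene")["color"],cv2.COLOR_RGB2BGR)[140:190,230:290]
cv2.imwrite("pics/a4.png",cv2.resize(o,None,fx=10,fy=10,interpolation=2))
```

```text
(no output)
```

View pics/a4.png

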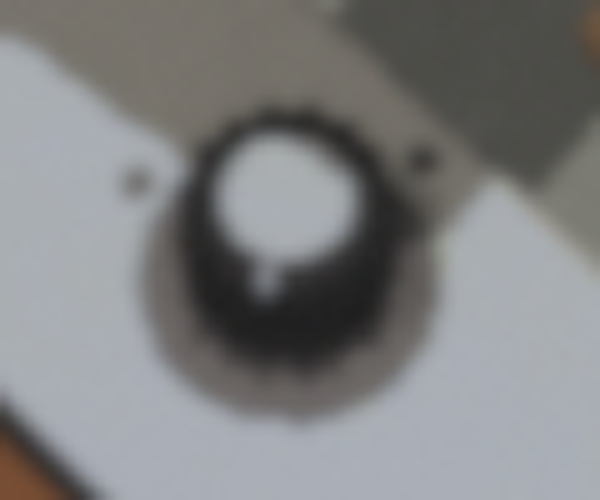

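The white line now points down and slightly left, at (265,280) from the disc centre (288,195). That is about 220° from the start, so the clutch has slipped about 2 rad. I hand in.

```bash
python3 -c "
from rig import manip;print(manip.close_job())"
```

```text
the job is handed in; nothing more can be done
None
```

The lid is shut and latched, the knob has been turned well past two clutch clicks, and the job is handed in at about 12 s. `close_job()` gives no verdict, so success rests on my own checks.

**What I did:** I pressed the lid shut with the open fingertips on both sides of the knob. Then I gripped the knob while holding the lid down and turned it clockwise about 121°. I let go, turned the gripper back, regripped, turned about 99° more, released and withdrew.

**Last checks:**
- **Lid:** it stayed down with nothing touching it and looked flat and shut in the scene and top views.
- **Latch shaft:** after the first grasp, the mark on the grey disc pointed at the front dot, which I read as the shaft's end position. I did not measure the shaft directly.
- **Clutch:** the knob's white line turned about 220° (3.8 rad), matching the gripper's turn. With at most 1.75 rad taken by the shaft, that leaves about 2 rad of slip against the 0.82 rad needed. The moment about the vertical while slipping was about 0.35 to 0.45 N m, within the clutch's range.
- **Bystanders:** those in view showed no visible shift, but the arm partly hid some of them in the top view, and I compared by eye.

**Disagreements:** while pressing and gripping, the tool drifted up to about 6 mm and 3°, which I corrected as I went. The knob axis was about 3 mm off my first estimate. Neither affected the result.

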